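# Unscrew the bath jar's lid and lay it on the soap rest

## Task

Open the square amber bath jar that stands in the cup of the acrylic organiser: unscrew its round gold lid counter-clockwise, letting it climb its thread as it turns so that you neither lean hard on the jar nor pull it up out of its cup. Keep hold of the lid as it comes free, lift it off and lay it gently, right way up and lying flat, wholly on the bamboo soap rest. Leave the jar standing in its cup and everything else where it is.

Things in the scene. Friction and masses are not known exactly. Their poses are not given: they have to be found in the camera images.
- organiser: Clear acrylic drawer organiser, 200 mm deep (x) by 240 mm wide (y), fixed to the counter, on the left or right of the robot's midline. Origin under its centre, x to its back, z up. Deck 58 mm above the origin; on it, at x = -45 mm, y = 0, a square cup 67 mm inside, walls 34 mm high, holds the jar. Round the cup stand two 60 mm tall lipsticks and low pots.
- tray_knob (a point): Small gold knob of the organiser's pull-out tray, which stands a little open below the deck, towards the robot; not part of the job.
- cup_mat: Soft foam pad, 66 mm square and 5 mm thick, fixed on the floor of the cup; the jar stands on it. Origin at the centre of its underside, on the deck.
- jar: Loose square amber glass jar, 0.5 to 0.9 kg, 64 mm square, 72 mm high to its shoulder, standing on the pad in the cup with about 1.5 mm of play all round; the cup keeps it from turning. Origin at the centre of its underside, z up. A round neck, 38 mm in diameter, rises 21.5 mm above the shoulder. Pulled up before the lid is free, the jar comes up with it.
- jar_rim (a point): Centre of the jar's rim, 93.5 mm above the jar's origin. The neck has a coarse right-handed multi-start thread (the lid rises somewhere between 8 and 20 mm a turn) with about half a millimetre of axial play, so the hand must rise as it turns, by feel: held at one height it jams the lid and the fingers slip round it; rising too fast lifts the jar.
- lid: Round gold-tone metal screw lid, 50 mm in diameter, 29.5 mm high, 60 g, open below. Origin at the centre of its lower edge, z up along its axis. Its solid top is 9 mm thick; the skirt below is up to 1 mm smaller all round, so fingers bear on the upper 9 mm. Closed (as at the start), its lower edge is 73 mm above the jar's origin, 1 mm above the shoulder.
- lid_top (a point): Centre of the lid's flat top, 29.5 mm above its lower edge. Turned counter-clockwise seen from above, it climbs and comes free all at once after roughly one turn (6 to 7 rad): until then a pull of 3 N meets resistance, then it lifts with its own weight only. Turned on without being lifted, it drops back into the next thread start. Freed, its edge clears the rim 20.5 mm above its closed height.
- soap_rest: Loose bamboo soap rest, 130 mm (its x) by 94 mm (its y), 22 mm high, 0.22 kg: six flat slats across two runners. Origin at the centre of its underside. It and the organiser may each be on the left or the right.
- rest_top (a point): Centre of the upper face of the rest's slats, 22 mm above its origin.
- vase: Bystander: rose ceramic vase, 165 mm tall, 92 mm wide; origin at the centre of its foot.
- nail_file: Bystander: flat stainless nail file, 178 mm long, lying on the counter between organiser and rest.
- glasses_case: Bystander: closed tortoiseshell sunglasses case, 160 x 62 x 46 mm, lying near the robot.
- perfume: Bystander: square perfume bottle, 36 mm wide, 82 mm tall.
- lipstick_a: Bystander: lipstick, 21 mm diameter, 60 mm tall, standing on the organiser's deck to the left of the jar.
- lipstick_b: Bystander: lipstick, the same size, standing on the deck to the right of the jar.
Mind the look-alikes: they are no part of the job. What is meant by the lid is not blue, and is the larger of those in its own colour.

How it is judged (in metres and radians):
On the way, in this order (a step that is already met when the one before it is completed fails the run):
1. the lid has been unscrewed until it stands at least 9 mm above its closed height, upright on the neck, the jar still in its cup (z of lid in the frame of jar above 0.082 m and horizontal distance between lid and jar below 0.006 m and angle between the z axis of lid and the z axis of jar, either way round below 0.12 rad and z of jar in the frame of organiser below 0.066 m), for 0.1 s.
2. the lid is off the neck and held in the fingers, the jar still in its cup (z of lid in the frame of jar above 0.096 m and contact force between the fingers and lid above 1 N and z of jar in the frame of organiser below 0.066 m), for 0.2 s.
At the end, for the whole second after the job is handed in: The lid lies still and upright (0.12 rad) wholly on the soap rest (centre within 40 mm along the rest's x and 24 mm along its y, lower edge within 4 mm of the slats); the rest is flat on the counter; the jar stands upright (0.08 rad) on the pad in its cup (3 mm) (x of lid in the frame of soap_rest between -0.04 and 0.04 m and y of lid in the frame of soap_rest between -0.024 and 0.024 m and z of lid in the frame of soap_rest between 0.018 and 0.026 m and angle between lid's own z axis and vertical below 0.12 rad and linear speed of lid below 0.02 m/s and angle between soap_rest's own z axis and vertical below 0.1 rad and height (world z) of soap_rest below 0.005 m and z of jar in the frame of organiser between 0.058 and 0.066 m and angle between jar's own z axis and vertical below 0.08 rad); the robot touches nothing.
It fails at once if the jar is pulled up out of its cup (more than 5 mm) or tipped (more than 0.2 rad) (z of jar in the frame of organiser above 0.068 m or angle between jar's own z axis and vertical above 0.2 rad).
It fails at once if the jar is leaned on: it presses on its foam pad with more than 25 N (weight included) while the lid is being turned, or the fingers press on the jar with more than 20 N ((contact force between jar and cup_mat above 25 N and angular speed of lid above 0.3 rad/s and contact force between the fingers and lid above 0.5 N) or contact force between the fingers and jar above 20 N).
It fails at once if the lid is not handled gently: it moves faster than 0.35 m/s while not held (dropped), or is pressed on the soap rest with more than 60 N ((contact force between the fingers and lid below 0.2 N and linear speed of lid above 0.35 m/s) or contact force between lid and soap_rest above 60 N).
It fails at once if a bystander is pushed more than 30 mm or tipped over, or the tray is moved more than 20 mm or the soap rest more than 40 mm (distance of any of vase, nail_file, glasses_case, perfume, lipstick_a, lipstick_b from where it was at the start of the episode above 0.03 m or angle between any of vase, nail_file, glasses_case, perfume, lipstick_a, lipstick_b's own z axis and vertical above 0.5 rad or distance of tray_knob from where it was at the start of the episode above 0.02 m or distance of soap_rest from where it was at the start of the episode above 0.04 m).
It also fails if it takes over 72 s, if anything falls off the work surface, if the arm or the gripper's body presses on something with over 40 N, if the wrist force passes 120 N, or if a joint passes its speed limit or range.

## Robot

A 7-joint arm with a two-finger parallel gripper is mounted at the origin on the work surface. World frame = base frame: x ahead of the robot, y to its left, z up, the work surface at z = 0. Lengths are in mm, angles in rad, forces in N, time in s.
With the tool pointing down it reaches from about 400 to 875 mm from the base axis. Payload 4.4 kg.
Tool frame: the origin (TCP) lies midway between the tips of the shut fingers; the grasp point (between the pads) lies ctrl.grip_depth behind it (ctrl.grip_depth is the distance from the TCP to the grasp point, in mm); z points along the fingers, y is the line along which they close (so a half turn about z gives the same grasp; the last joint's range is limited). The gripper opens to 85 mm and grips with 20 to 120 N. Pads are 22 mm wide; open, the fingers measure 114 mm over their backs; the gripper's body (76 mm by 85 mm) begins 54 mm behind the grasp point. The pads swing forward as they close: fully open they stand 13 mm farther back than shut.
Start: joints at [1.275, 0.628, 0.038, 1.517, -0.027, 0.996, -0.02], TCP at [148.086, -632.92, 231.313] pointing down, gripper open.
Joint ranges: [-3.06, 3.06], [-0.37, 2.12], [-1.25, 1.32], [0.18, 2.47], [-1.1, 4.24], [0.23, 1.98], [-2.94, 2.94]. Speed limits (rad/s): [2.57, 2.57, 3.14, 3.14, 3.14, 3.14, 3.14].

## Interface

Orientations are given as [roll, pitch, yaw] about the fixed x, y, z axes, in that order (R = Rz(yaw) Ry(pitch) Rx(roll)).
In Python, from cell import ctrl gives the robot as it stands.
- The arm moves only by the tool carry_out, never from a script. Its argument "deltas" is one flat list of numbers, 7 for each row, row after row: the turn, a rotation vector about the tool's x, y, z in degrees, then the shift along the tool's x, y, z in m, then the closure, from -1 (fully open) to 1 (shut). In form: [wx, wy, wz, dx, dy, dz, claw, wx, wy, wz, dx, dy, dz, claw, ...]. A call has 1 to 12 rows; each row shifts and turns the commanded pose from where the row before left it, along the tool's axes as they then stand; what a row does not reach is not made up. A row lasts 1/8 s, in which the tool goes at most 62.5 mm and 10.7 degrees, less where a joint would pass 70% of its speed; a pose out of reach is approached as far as the arm can. A call with a gripper value outside its range is refused whole. The fingers move at their own pace and stop on an object; the grip force is fixed at half the most. Time passes only in rows, so rows that do not move let the fingers close. It gives the time, the measured TCP pose, the force, the opening and the grip force at its end, in the units of the state.
- ctrl.read_state(): the state, without advancing time (a new reading comes with each control period).
- ctrl.get_image(name): name is "scene" or "top"; returns the picture (400x640x3 uint8, red, green, blue); there is no depth.
- ctrl.calibration(name): a dict with "mtx" (3x3 intrinsics, pixels), "R" (3x3) and "t" (3): a world point X has camera coordinates R X + t. Camera axes: x right, y down, z forward; pixel columns grow to the right and rows downward; lengths in mm; the calibration is good to about 2 mm. A picture is of the moment at which its call begins. calibration takes no time and is no camera call.
- ctrl.finish_job(): hands the job in; it is judged then, once.
The state is a dict: "clock": time; "qpos": joint angles; "qd": joint speeds; "tau": joint torques, N m; "eef_pos": TCP position; "tool_rot": TCP orientation; "force": force on the tool from outside, world axes, zero at the start; "torque": the same for the moment, N m; "width": finger opening in mm; "gripper_force": force on a finger pad.
Only numpy, scipy, OpenCV 4.12 (cv2) and the standard library are available. Lean on these libraries where they do the work, as an engineer would, in place of code of your own. Each camera call takes 0.05 s, during which the arm holds its last target. There are 200 camera calls.

## Working session

There is one attempt and no reset: what is moved stays moved. The work goes in short steps, Python scripts to look and compute and a tool call to move; the robot and the scene stay as the last step left them, time stands still between calls to the robot, and variables do not carry over. Pictures are saved under pics/ and viewed, at most 10 in all, crops included, and the job is handed in when it is done.

Besides the shell and the picture viewer there is one more tool, called after "Request:" as name(argument=value, ...) on one line, values as JSON. carry_out: Moves the arm, as the interface text tells. Its arguments: {"type":"object","properties":{"deltas":{"type":"array"}},"required":["deltas"]}

```bash
mkdir -p pics; python3 - <<'E'
from cell import ctrl
import cv2,numpy as np
for n in("scene","top"):
    cv2.imwrite(f"pics/{n}0.png",ctrl.get_image(n)[:,:,::-1]); c=ctrl.calibration(n); print(n,c)
print(ctrl.read_state(), ctrl.grip_depth)
E
```

```text
scene {'mtx': array([[498.37880766,   0.        , 323.61598042],
       [  0.        , 498.37880766, 201.03929346],
       [  0.        ,   0.        ,   1.        ]]), 'R': array([[ 4.58307347e-01,  8.88793570e-01, -6.03945838e-04],
       [ 4.67561113e-01, -2.41676160e-01, -8.50281859e-01],
       [-7.55871008e-01,  3.89408041e-01, -5.26327271e-01]]), 't': array([-238.79546199, -163.66295432, 1714.05650088])}
top {'mtx': array([[410.09647819,   0.        , 321.85675054],
       [  0.        , 410.09647819, 204.60369173],
       [  0.        ,   0.        ,   1.        ]]), 'R': array([[-0.02874697, -0.99950199,  0.01301489],
       [-0.99711625,  0.02775865, -0.07063029],
       [ 0.07023383, -0.01500777, -0.99741765]]), 't': array([ -16.83808162,  601.50320141, 1030.59361347])}
{'clock': 0.1, 'qpos': array([ 1.27519321,  0.62923845,  0.03847584,  1.5182303 , -0.02701371,
        0.99630828, -0.02001573]), 'qd': array([ 0.0014509 , -0.00222267,  0.00067873, -0.00389573,  0.00021976,
       -0.00026475, -0.00215055]), 'tau': array([ 2.53646169e-03, -5.64541090e+01,  1.23055927e+00, -1.93973726e+01,
        1.13454953e-02,  5.42781185e-03, -6.19386356e-06]), 'eef_pos': array([ 147.95465473, -632.38220454,  230.50351021]), 'tool_rot': array([-3.13992718e+00,  2.19175052e-05,  2.29755658e-01]), 'force': array([ 0.08393817, -0.34241873, -0.37051057]), 'torque': array([-0.03215305, -0.00693212,  0.01793552]), 'gripper_force': 0.0, 'width': 85.65398461743163} 18.700000000000003
```

View pics/scene0.png

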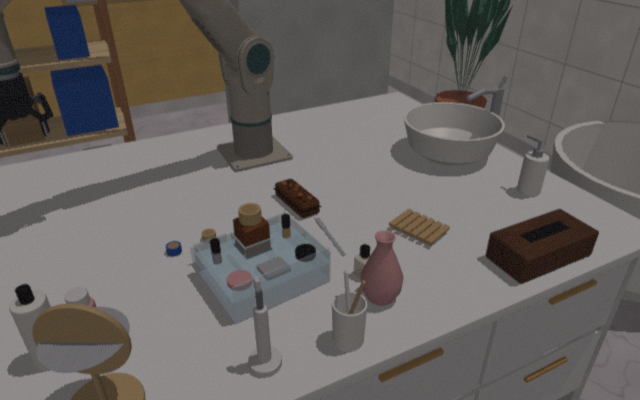

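View pics/top0.png

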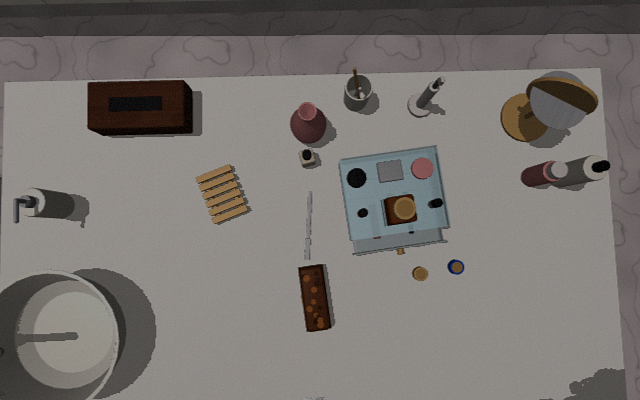

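The scene view shows the amber jar and its gold lid at about (250,214), and the soap rest at (419,227). In the top view the lid is at (403,208) and the rest at (222,194). There are three lid candidates in the top view: the gold one on the jar (403,208), a small gold one on the counter (420,273) and a blue-rimmed one (456,267). The one on the jar fits, being the larger gold lid and not blue. I'll confirm that with enlarged crops.

```bash
python3 - <<'E'
import cv2,numpy as np
s=cv2.imread("pics/scene0.png");t=cv2.imread("pics/top0.png")
def c(im,x,y,w,h,k):return cv2.resize(im[y:y+h,x:x+w],None,fx=k,fy=k,interpolation=cv2.INTER_CUBIC)
a=np.vstack([np.hstack([c(s,215,195,80,60,5),c(t,370,180,80,60,5)]),np.hstack([c(s,380,200,80,60,5),c(t,185,160,80,60,5)])])
cv2.imwrite("pics/crop1.png",a)
E
```

```text
(no output)
```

View pics/crop1.png

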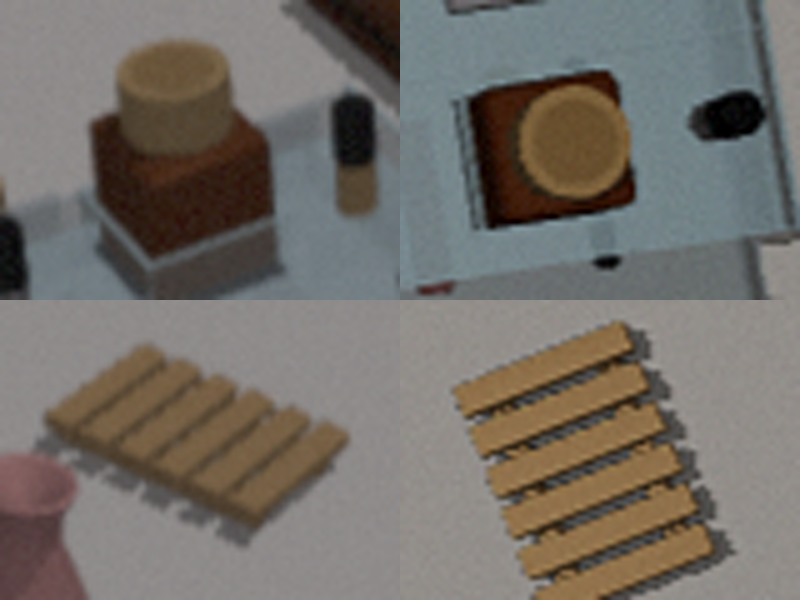

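The crop confirms the meant lid: gold, round, about 50 mm, and sitting on the amber jar. Lid-top centre is at scene (249.3,208.4) and top (404.5,207.9). Rest-top centre is at scene (419.6,225.4) and top (221.1,193.4).

```bash
cat > h.py <<'E'
from cell import ctrl
import cv2,numpy as np
from scipy.spatial.transform import Rotation as Ro
C={n:ctrl.calibration(n) for n in("scene","top")}
P={n:c["mtx"]@np.c_[c["R"],c["t"]] for n,c in C.items()}
def tri(a,b):
    X=cv2.triangulatePoints(P["scene"],P["top"],np.float64(a),np.float64(b))[:,0];X=X[:3]/X[3]
    e=[(P[n]@np.r_[X,1]) for n in P]; return X,[np.round(v[:2]/v[2]-u,1) for v,u in zip(e,(a,b))]
def back(n,uv,z):
    M=P[n];A=np.c_[M[:,0],M[:,1],-np.r_[uv,1]];s=np.linalg.solve(A,-(M[:,2]*z+M[:,3]));return s[:2]
def rel(p):
    s=ctrl.read_state();R=Ro.from_euler("xyz",s["tool_rot"]);return R.inv().apply(np.array(p)-s["eef_pos"])
def st():
    s=ctrl.read_state();print(*(k+str(np.round(s[k],3)) for k in("clock","eef_pos","tool_rot","qpos","force","torque","width","gripper_force")),sep="\n")
E
python3 - <<'E'
from h import *
L=tri((249.3,208.4),(404.5,207.9));print("lid",L);print("rest",tri((419.6,225.4),(221.1,193.4)))
o=np.array([185,160]);print("rest corners top",[np.round(back("top",o+np.array(p)/5-.4,22)) for p in((53,88),(222,22),(312,250),(144,316))])
o=np.array([380,200]);print("scene",[np.round(back("scene",o+np.array(p)/5-.4,22)) for p in((45,115),(150,45),(348,137),(257,218))])
o=np.array([370,180]);print("jar shoulder",[np.round(back("top",o+np.array(p)/5-.4,135)) for p in((72,97),(213,73),(235,203),(88,227))])
print("lid top backproj z=165.5",back("top",(404.5,207.9),165.5),back("scene",(249.3,208.4),165.5))
E
```

```text
lid (array([ 578.01766491, -214.5605862 ,  167.12029038]), [array([0.1, 0. ]), array([0.1, 0. ])])
rest (array([637.02363422, 224.00354215,  18.83670891]), [array([-0.,  0.]), array([-0., -0.])])
rest corners top [array([680., 289.]), array([712., 202.]), array([593., 158.]), array([562., 244.])]
scene [array([592., 156.]), array([562., 246.]), array([682., 285.]), array([717., 199.])]
jar shoulder [array([ 602., -175.]), array([ 611., -240.]), array([ 551., -248.]), array([ 542., -180.])]
lid top backproj z=165.5 [ 578.21317084 -214.66702053] [ 575.43987772 -213.9462186 ]
```

Lid-top centre is (577.5, -214.3), z ≈ 166, against 165.5 expected. Rest centre is (637, 224), z ≈ 19–22. Both are plausible, so I move above the lid.

Request:
carry_out(deltas=[0,0,0,0.0428,-0.0258,0.001,-1,0,0,0,0.0428,-0.0258,0.001,-1,0,0,0,0.0428,-0.0258,0.001,-1,0,0,0,0.0428,-0.0258,0.001,-1,0,0,0,0.0428,-0.0258,0.001,-1,0,0,0,0.0428,-0.0258,0.001,-1,0,0,0,0.0428,-0.0258,0.001,-1,0,0,0,0.0428,-0.0258,0.001,-1,0,0,0,0.0428,-0.0258,0.001,-1,0,0,0,0.0428,-0.0258,0.001,-1,0,0,0,0.0428,-0.0258,0.001,-1,0,0,0,0.0428,-0.0258,0.001,-1])

```text
clock: 1.6
eef_pos: [578.5, -213.2, 218.9]
tool_rot: [-3.141, 0.001, 0.23]
force: [0.4, 0.2, 0.3]
width: 85.2
gripper_force: 0.0
```

Request:
carry_out(deltas=[0,0,10,0,0,0,-1,0,0,10,0,0,0,-1,0,0,10,0,0,0,-1,0,0,10,0,0,0,-1,0,0,10,0,0,0,-1,0,0,10,0,0,0,-1,0,0,10,0,0,0,-1,0,0,10,0,0,0,-1,0,0,10,0,0,0,-1,0,0,0,0,0,0,-1,0,0,0,0,0,0,-1])

```text
clock: 2.98
eef_pos: [577.6, -214.3, 219.1]
tool_rot: [3.141, 0.0, -1.338]
force: [0.6, 0.2, -0.2]
width: 85.3
gripper_force: 0.0
```

```bash
python3 - <<'E'
from h import *
st();print(rel((577.5,-214.3,140)))
E
```

```text
clock2.975
eef_pos[ 577.571 -214.306  219.089]
tool_rot[ 3.141  0.    -1.338]
qpos[ 0.028  0.633  0.467  1.639 -0.334  0.95  -2.295]
force[ 0.561  0.21  -0.225]
torque[ 0.016 -0.014  0.018]
width85.315
gripper_force0.0
[-1.79884780e-03  3.88829572e-02  7.90890673e+01]
```

Request:
carry_out(deltas=[0,0,0,0,0,0.01,-1,0,0,0,0,0,0.01,-1,0,0,0,0,0,0.01,-1,0,0,0,0,0,0.01,-1,0,0,0,0,0,0.01,-1,0,0,0,0,0,0.01,-1,0,0,0,0,0,0.01,-1,0,0,0,0,0,0.008,-1,0,0,0,0,0,0,-1])

```text
clock: 4.1
eef_pos: [577.3, -214.3, 140.6]
tool_rot: [3.141, 0.001, -1.341]
force: [0.2, 0.8, 0.1]
width: 85.4
gripper_force: 0.0
```

```bash
python3 - <<'E'
from h import *
st()
a=[]
for n,x,y in(("scene",200,165),("top",360,170)):
    im=ctrl.get_image(n)[y:y+80,x:x+100,::-1];a.append(cv2.resize(im,None,fx=4,fy=4,interpolation=cv2.INTER_CUBIC))
cv2.imwrite("pics/pre.png",np.hstack(a))
E
```

```text
clock4.1
eef_pos[ 577.262 -214.294  140.597]
tool_rot[ 3.141e+00  1.000e-03 -1.341e+00]
qpos[ 0.058  0.724  0.419  1.71  -0.388  0.792 -2.252]
force[0.181 0.757 0.102]
torque[-0.026  0.01  -0.031]
width85.446
gripper_force0.0
```

View pics/pre.png

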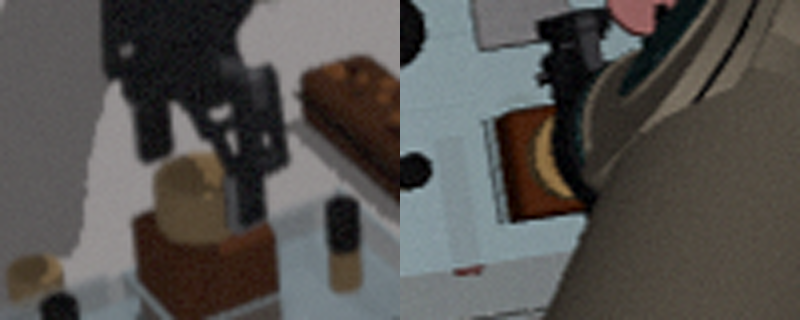

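The lid at crop (190,195) sits between the near finger (250,200) and the far finger (155,140), and the tips are clear of the shoulder. Now I close.

Request:
carry_out(deltas=[0,0,0,0,0,0,1,0,0,0,0,0,0,1,0,0,0,0,0,0,1,0,0,0,0,0,0,1,0,0,0,0,0,0,1,0,0,0,0,0,0,1])

```text
clock: 4.95
eef_pos: [578.1, -214.7, 142.1]
tool_rot: [-3.141, -0.001, -1.341]
force: [-0.4, 0.5, 5.5]
width: 47.8
gripper_force: 61.2
```

```bash
python3 - <<'E'
from h import *
st()
E
```

```text
clock4.95
eef_pos[ 578.054 -214.694  142.088]
tool_rot[-3.141e+00 -1.000e-03 -1.341e+00]
qpos[ 0.058  0.722  0.42   1.709 -0.388  0.792 -2.252]
force[-0.398  0.465  5.466]
torque[0.073 0.15  0.042]
width47.783
gripper_force61.188
```

Request:
carry_out(deltas=[0,0,0,0,0,-0.0012,1,0,0,-5,0,0,-0.0002,1,0,0,-5,0,0,-0.0002,1,0,0,-5,0,0,-0.0002,1])

```text
clock: 5.45
eef_pos: [577.4, -214.2, 142.7]
tool_rot: [3.141, 0.001, -1.076]
force: [-0.8, -0.3, 0.2]
width: 47.6
gripper_force: 61.7
```

```bash
python3 - <<'E'
from h import *
st()
E
```

```text
clock5.45
eef_pos[ 577.396 -214.245  142.654]
tool_rot[ 3.141e+00  1.000e-03 -1.076e+00]
qpos[ 0.1    0.709  0.346  1.707 -0.319  0.782 -2.05 ]
force[-0.811 -0.277  0.248]
torque[-0.029  0.026 -0.037]
width47.609
gripper_force61.657
```

Request:
carry_out(deltas=[0,0,-6,0,0,-0.0002,1,0,0,-6,0,0,-0.0002,1,0,0,-6,0,0,-0.0002,1,0,0,-6,0,0,-0.0002,1])

```text
clock: 5.95
eef_pos: [577.4, -214.4, 143.5]
tool_rot: [3.141, 0.001, -0.657]
force: [1.0, 0.1, -1.1]
width: 48.1
gripper_force: 61.7
```

Request:
carry_out(deltas=[0,0,-6,0,0,-0.0002,1,0,0,-6,0,0,-0.0002,1,0,0,-6,0,0,-0.0002,1,0,0,-6,0,0,-0.0002,1])

```text
clock: 6.45
eef_pos: [577.4, -214.4, 144.3]
tool_rot: [3.142, 0.001, -0.238]
force: [0.3, -0.5, -1.1]
width: 47.8
gripper_force: 61.7
```

Request:
carry_out(deltas=[0,0,-6,0,0,-0.0002,1,0,0,-6,0,0,-0.0002,1,0,0,-6,0,0,-0.0002,1,0,0,-6,0,0,-0.0002,1])

```text
clock: 6.95
eef_pos: [577.4, -214.5, 145.1]
tool_rot: [-3.141, 0.001, 0.181]
force: [0.9, -0.2, -0.4]
width: 47.8
gripper_force: 61.7
```

Request:
carry_out(deltas=[0,0,-6,0,0,-0.0002,1,0,0,-6,0,0,-0.0002,1,0,0,-6,0,0,-0.0002,1,0,0,-6,0,0,-0.0002,1])

```text
clock: 7.45
eef_pos: [577.3, -214.6, 146.0]
tool_rot: [-3.141, 0.001, 0.599]
force: [-0.4, -0.5, 0.5]
width: 47.4
gripper_force: 61.7
```

Request:
carry_out(deltas=[0,0,-6,0,0,-0.00025,1,0,0,-6,0,0,-0.00025,1,0,0,-6,0,0,-0.0002,1,0,0,-6,0,0,-0.0002,1])

```text
clock: 7.95
eef_pos: [577.4, -214.8, 147.0]
tool_rot: [-3.141, 0.0, 1.018]
force: [0.3, -0.8, 0.9]
width: 47.7
gripper_force: 61.7
```

```bash
python3 - <<'E'
from h import *
st()
x,y=215,165
im=ctrl.get_image("scene")[y:y+90,x:x+90,::-1];cv2.imwrite("pics/mid.png",cv2.resize(im,None,fx=5,fy=5,interpolation=cv2.INTER_CUBIC))
E
```

```text
clock7.95
eef_pos[ 577.422 -214.769  146.961]
tool_rot[-3.141  0.     1.018]
qpos[ 0.463  0.687 -0.249  1.692  0.222  0.79  -0.441]
force[ 0.307 -0.794  0.909]
torque[-0.014 -0.009 -0.011]
width47.74
gripper_force61.652
```

View pics/mid.png

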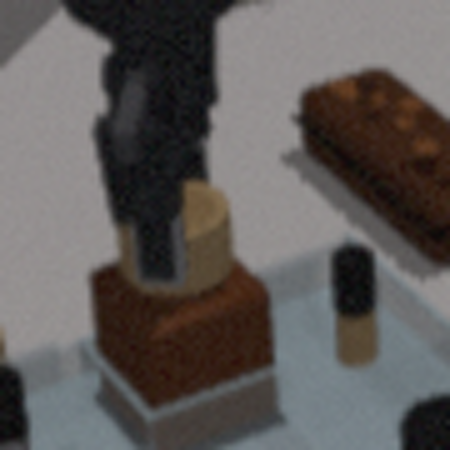

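Request:
carry_out(deltas=[0,0,-6,0,0,-0.0004,1,0,0,-6,0,0,-0.0003,1,0,0,-6,0,0,-0.0002,1,0,0,-6,0,0,-0.0002,1,0,0,-6,0,0,-0.0002,1])

```text
clock: 8.62
eef_pos: [577.6, -214.8, 148.2]
tool_rot: [-3.141, 0.0, 1.54]
force: [0.6, 0.3, -1.1]
width: 47.6
gripper_force: 61.6
```

Request:
carry_out(deltas=[0,0,-6,0,0,-0.0002,1,0,0,-6,0,0,-0.0002,1,0,0,-6,0,0,-0.0002,1,0,0,-6,0,0,-0.0002,1,0,0,-6,0,0,-0.0002,1])

```text
clock: 9.25
eef_pos: [577.7, -214.8, 149.3]
tool_rot: [-3.142, 0.0, 2.064]
force: [0.3, -1.0, -0.3]
width: 47.5
gripper_force: 61.6
```

```bash
python3 -c "
from h import *
st()"
```

```text
clock9.25
eef_pos[ 577.721 -214.778  149.289]
tool_rot[-3.142  0.     2.064]
qpos[ 0.634  0.727 -0.539  1.685  0.467  0.861  0.389]
force[ 0.303 -1.021 -0.296]
torque[-0.091 -0.124 -0.052]
width47.54
gripper_force61.631
```

Request:
carry_out(deltas=[0,0,-6,0,0,-0.0002,1,0,0,-6,0,0,-0.0002,1,0,0,-6,0,0,-0.0002,1,0,0,-6,0,0,-0.0002,1,0,0,-6,0,0,-0.0002,1])

```text
clock: 9.88
eef_pos: [577.7, -214.8, 150.3]
tool_rot: [-3.141, 0.0, 2.587]
force: [0.3, -1.0, -0.1]
width: 47.7
gripper_force: 61.6
```

Request:
carry_out(deltas=[0,0,-6,0,0,-0.0003,1,0,0,-6,0,0,-0.0002,1,0,0,-6,0,0,-0.0002,1,0,0,-6,0,0,-0.0002,1,0,0,-6,0,0,-0.0002,1])

```text
clock: 10.5
eef_pos: [577.6, -214.9, 151.4]
tool_rot: [-3.141, -0.0, 3.111]
force: [-0.0, -1.1, 1.5]
width: 47.6
gripper_force: 61.6
```

Request:
carry_out(deltas=[0,0,-6,0,0,-0.0002,1,0,0,-6,0,0,-0.0002,1,0,0,-6,0,0,-0.0002,1,0,0,-6,0,0,-0.0002,1])

```text
clock: 11.0
eef_pos: [577.7, -215.1, 152.3]
tool_rot: [-3.141, -0.0, -2.754]
force: [-0.5, 0.2, 1.1]
width: 47.5
gripper_force: 61.6
```

```bash
python3 -c "
from h import *
st()"
```

```text
clock11.0
eef_pos[ 577.716 -215.059  152.315]
tool_rot[-3.141 -0.    -2.754]
qpos[ 0.827  0.837 -0.916  1.677  0.762  1.024  1.608]
force[-0.487  0.167  1.117]
torque[-0.082 -0.069 -0.04 ]
width47.505
gripper_force61.635
```

Request:
carry_out(deltas=[0,0,-6,0,0,-0.0005,1,0,0,-6,0,0,-0.0003,1,0,0,-6,0,0,-0.0002,1,0,0,-6,0,0,-0.0002,1,0,0,-6,0,0,-0.0002,1])

```text
clock: 11.62
eef_pos: [577.7, -214.9, 153.5]
tool_rot: [-3.142, -0.0, -2.23]
force: [0.7, 0.6, 1.2]
width: 47.6
gripper_force: 61.6
```

Request:
carry_out(deltas=[0,0,-6,0,0,-0.0002,1,0,0,-6,0,0,-0.0002,1,0,0,-6,0,0,-0.0002,1])

```text
clock: 12.0
eef_pos: [577.7, -214.8, 154.2]
tool_rot: [3.141, -0.0, -1.916]
force: [0.1, 0.2, 1.5]
width: 47.4
gripper_force: 61.6
```

```bash
python3 -c "
from h import *
st()"
```

```text
clock12.0
eef_pos[ 577.671 -214.753  154.213]
tool_rot[ 3.141 -0.    -1.916]
qpos[ 0.903  0.919 -1.104  1.673  0.897  1.14   2.34 ]
force[0.096 0.17  1.531]
torque[ 0.001 -0.041 -0.052]
width47.444
gripper_force61.632
```

Request:
carry_out(deltas=[0,0,0,0,0,-0.0003,1,0,0,0,0,0,0,0.4,0,0,0,0,0,0,-0.2,0,0,0,0,0,0,-0.2,0,0,0,0,0,0,-0.6,0,0,0,0,0,0,-0.6])

```text
clock: 12.75
eef_pos: [577.6, -214.5, 154.7]
tool_rot: [-3.142, -0.0, -1.917]
force: [0.2, -0.5, 0.3]
width: 68.6
gripper_force: 0.0
```

```bash
python3 - <<'E'
from h import *
st()
x,y=215,165
im=ctrl.get_image("scene")[y:y+90,x:x+90,::-1];cv2.imwrite("pics/rel.png",cv2.resize(im,None,fx=5,fy=5,interpolation=cv2.INTER_CUBIC))
E
```

```text
clock12.75
eef_pos[ 577.64  -214.491  154.74 ]
tool_rot[-3.142 -0.    -1.917]
qpos[ 0.903  0.918 -1.104  1.673  0.896  1.14   2.338]
force[ 0.203 -0.482  0.296]
torque[-0.02  -0.002 -0.004]
width68.592
gripper_force0.0
```

View pics/rel.png

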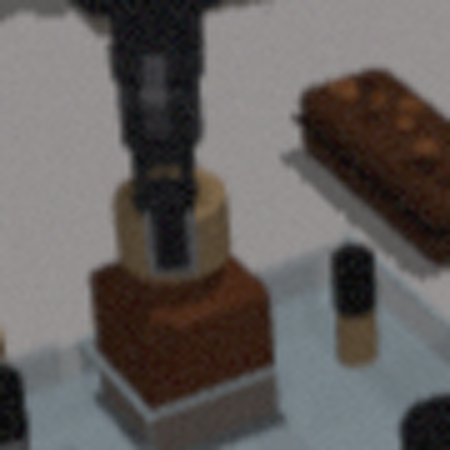

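The lid has climbed to a lower edge at crop row ≈282 (about 300 at the start, so ~11 mm up) and is upright, with the jar still in its cup. I rewind half a turn and regrasp.

Request:
carry_out(deltas=[0,0,10,0,0,0,-0.6,0,0,10,0,0,0,-0.6,0,0,10,0,0,0,-0.6,0,0,10,0,0,0,-0.6,0,0,10,0,0,0,-0.6,0,0,10,0,0,0,-0.6,0,0,10,0,0,0,-0.6,0,0,10,0,0,0,-0.6,0,0,10,0,0,0,-0.6])

```text
clock: 13.92
eef_pos: [577.7, -214.3, 154.8]
tool_rot: [3.141, 0.0, 2.79]
force: [0.8, -0.6, -0.2]
width: 68.5
gripper_force: 0.0
```

Request:
carry_out(deltas=[0,0,10,0,0,0,-0.6,0,0,10,0,0,0,-0.6,0,0,10,0,0,0,-0.6,0,0,10,0,0,0,-0.6,0,0,10,0,0,0,-0.6,0,0,10,0,0,0,-0.6,0,0,0,0,0,0.0012,-0.6,0,0,0,0,0,0,-0.6])

```text
clock: 14.92
eef_pos: [577.6, -214.3, 153.4]
tool_rot: [-3.141, -0.0, 1.751]
force: [0.5, -0.8, -0.3]
width: 68.1
gripper_force: 0.0
```

Request:
carry_out(deltas=[0,0,0,0,0,0,1,0,0,0,0,0,0,1,0,0,0,0,0,0,1,0,0,0,0,0,0,1,0,0,0,0,0,0,1])

```text
clock: 15.55
eef_pos: [577.8, -214.7, 153.7]
tool_rot: [3.141, 0.0, 1.748]
force: [0.4, -0.4, 2.0]
width: 47.5
gripper_force: 61.3
```

```bash
python3 -c "
from h import *
st()"
```

```text
clock15.55
eef_pos[ 577.793 -214.686  153.69 ]
tool_rot[3.141 0.    1.748]
qpos[ 0.593  0.707 -0.467  1.683  0.402  0.848  0.13 ]
force[ 0.352 -0.387  2.009]
torque[-0.168  0.026  0.017]
width47.501
gripper_force61.294
```

Request:
carry_out(deltas=[0,0,-5,0,0,-0.0005,1,0,0,-5,0,0,-0.0004,1,0,0,-5,0,0,-0.0003,1])

```text
clock: 15.92
eef_pos: [577.3, -214.3, 154.5]
tool_rot: [-3.141, -0.001, 2.013]
force: [-0.4, -0.0, 0.5]
width: 47.8
gripper_force: 61.5
```

Request:
carry_out(deltas=[0,0,-4,0,0,-0.0003,1,0,0,-4,0,0,-0.0003,1])

```text
clock: 16.18
eef_pos: [577.3, -214.3, 155.0]
tool_rot: [-3.141, -0.001, 2.152]
force: [0.4, -0.1, -0.8]
width: 47.6
gripper_force: 61.6
```

Request:
carry_out(deltas=[0,0,-4,0,0,-0.0004,1,0,0,-4,0,0,-0.0003,1])

```text
clock: 16.42
eef_pos: [577.3, -214.2, 155.6]
tool_rot: [-3.141, -0.001, 2.292]
force: [-0.4, 0.6, -0.5]
width: 47.5
gripper_force: 61.6
```

Request:
carry_out(deltas=[0,0,-4,0,0,-0.0003,1,0,0,-4,0,0,-0.0002,1])

```text
clock: 16.68
eef_pos: [577.3, -214.2, 156.1]
tool_rot: [-3.141, -0.001, 2.431]
force: [-0.6, 0.2, -0.8]
width: 47.7
gripper_force: 61.7
```

Request:
carry_out(deltas=[0,0,0,0,0,-0.0004,1,0,0,0,0,0,-0.0003,1])

```text
clock: 16.92
eef_pos: [577.5, -214.4, 157.0]
tool_rot: [-3.141, -0.0, 2.428]
force: [-0.0, 0.0, -0.7]
width: 47.5
gripper_force: 61.7
```

Request:
carry_out(deltas=[0,0,0,0,0,-0.0004,1,0,0,0,0,0,-0.0003,1])

```text
clock: 17.18
eef_pos: [577.7, -214.4, 158.0]
tool_rot: [-3.142, 0.0, 2.429]
force: [-0.0, 0.5, -0.2]
width: 47.5
gripper_force: 61.7
```

The lid is free: it rose 1.9 mm with no resistance. I lift it off.

Request:
carry_out(deltas=[0,0,0,0,0,-0.002,1,0,0,0,0,0,-0.002,1,0,0,0,0,0,-0.003,1,0,0,0,0,0,-0.004,1,0,0,0,0,0,-0.006,1,0,0,0,0,0,-0.01,1,0,0,0,0,0,-0.01,1,0,0,0,0,0,-0.01,1,0,0,0,0,0,-0.01,1,0,0,0,0,0,-0.01,1])

```text
clock: 18.42
eef_pos: [577.7, -214.5, 225.7]
tool_rot: [3.142, 0.0, 2.429]
force: [0.1, -0.4, 1.0]
width: 47.9
gripper_force: 61.7
```

```bash
python3 - <<'E'
from h import *
st();print(rel((637,224,225)))
x,y=200,120
im=ctrl.get_image("scene")[y:y+140,x:x+120,::-1];cv2.imwrite("pics/off.png",cv2.resize(im,None,fx=4,fy=4,interpolation=cv2.INTER_CUBIC))
E
```

```text
clock18.425
eef_pos[ 577.676 -214.483  225.682]
tool_rot[3.142 0.    2.429]
qpos[ 0.724  0.669 -0.7    1.61   0.481  1.042  0.74 ]
force[ 0.136 -0.443  1.044]
torque[-0.029  0.018  0.004]
width47.938
gripper_force61.676
[241.84338881 370.538193     0.6669886 ]
```

View pics/off.png

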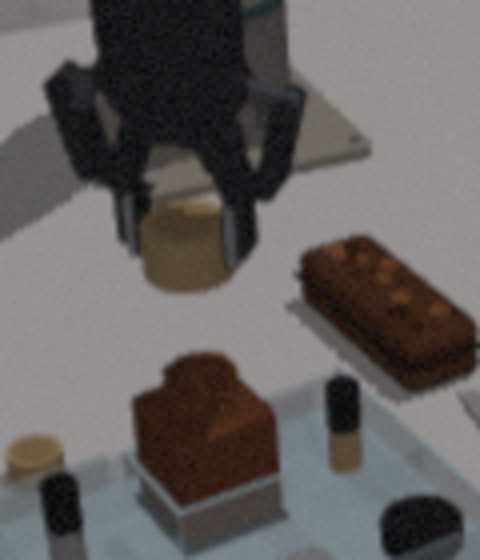

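The lid is held upright at crop (185,245), and the jar stands in its cup with its neck bare. I carry the lid to the rest.

Request:
carry_out(deltas=[0,0,0,0.022,0.0337,0,1,0,0,0,0.022,0.0337,0,1,0,0,0,0.022,0.0337,0,1,0,0,0,0.022,0.0337,0,1,0,0,0,0.022,0.0337,0,1,0,0,0,0.022,0.0337,0,1,0,0,0,0.022,0.0337,0,1,0,0,0,0.022,0.0337,0,1,0,0,0,0.022,0.0337,0,1,0,0,0,0.022,0.0337,0,1,0,0,0,0.022,0.0337,0,1,0,0,0,0,0,0,1])

```text
clock: 19.98
eef_pos: [635.7, 229.6, 225.1]
tool_rot: [3.139, -0.003, 2.435]
force: [-0.3, 0.7, 0.1]
width: 48.1
gripper_force: 61.8
```

```bash
python3 - <<'E'
from h import *
st();print(rel((637,224,36)))
E
```

```text
clock19.975
eef_pos[635.714 229.626 225.065]
tool_rot[ 3.139e+00 -3.000e-03  2.435e+00]
qpos[-0.031  0.748 -0.662  1.431  0.479  1.125  0.094]
force[-0.328  0.68   0.061]
torque[-0.033  0.012 -0.007]
width48.115
gripper_force61.782
[ -5.17315975  -3.91785615 189.04181265]
```

Request:
carry_out(deltas=[0,0,0,0,0,0.018,1,0,0,0,0,0,0.018,1,0,0,0,0,0,0.018,1,0,0,0,0,0,0.018,1,0,0,0,0,0,0.018,1,0,0,0,0,0,0.018,1,0,0,0,0,0,0.018,1,0,0,0,0,0,0.018,1,0,0,0,0,0,0.018,1,0,0,0,0,0,0.018,1,0,0,0,0,0,0,1,0,0,0,0,0,0,1])

```text
clock: 21.48
eef_pos: [637.4, 224.6, 45.3]
tool_rot: [3.141, 0.0, 2.429]
force: [-0.2, -0.8, -0.8]
width: 48.4
gripper_force: 61.8
```

```bash
python3 - <<'E'
from h import *
st();print(rel((637,224,28)))
x,y=360,150
im=ctrl.get_image("scene")[y:y+110,x:x+130,::-1];a=cv2.resize(im,(520,440),interpolation=cv2.INTER_CUBIC)
cv2.imwrite("pics/rest.png",a)
E
```

```text
clock21.475
eef_pos[637.35  224.591  45.306]
tool_rot[3.141 0.    2.429]
qpos[-0.077  0.946 -0.552  1.56   0.623  0.817 -0.021]
force[-0.182 -0.844 -0.762]
torque[-0.011  0.006 -0.033]
width48.375
gripper_force61.806
[-0.11850709 -0.69277963 17.30524707]
```

View pics/rest.png

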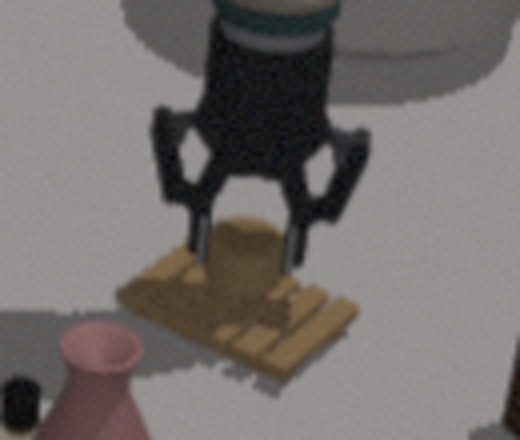

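The lid at crop (247,265) is upright over the middle of the rest (outline 120–358, 245–380). I lower it gently until it touches.

Request:
carry_out(deltas=[0,0,0,0,0,0.004,1,0,0,0,0,0,0.004,1,0,0,0,0,0,0.003,1,0,0,0,0,0,0.002,1,0,0,0,0,0,0.001,1,0,0,0,0,0,0.001,1,0,0,0,0,0,0,1])

```text
clock: 22.4
eef_pos: [637.0, 224.3, 29.9]
tool_rot: [-3.142, 0.0, 2.429]
force: [-0.5, -0.1, -1.4]
width: 47.8
gripper_force: 61.8
```

Request:
carry_out(deltas=[0,0,0,0,0,0.001,1,0,0,0,0,0,0.001,1,0,0,0,0,0,0,1])

```text
clock: 22.78
eef_pos: [637.0, 224.3, 27.9]
tool_rot: [3.142, 0.0, 2.429]
force: [0.8, 0.1, -0.5]
width: 47.9
gripper_force: 61.8
```

Request:
carry_out(deltas=[0,0,0,0,0,0.001,1,0,0,0,0,0,0,1])

```text
clock: 23.02
eef_pos: [636.9, 224.4, 27.7]
tool_rot: [3.142, 0.0, 2.429]
force: [-1.7, -0.4, 5.3]
width: 47.9
gripper_force: 62.3
```

Request:
carry_out(deltas=[0,0,0,0,0,0.001,1,0,0,0,0,0,0,1])

```text
clock: 23.28
eef_pos: [637.0, 224.4, 27.6]
tool_rot: [3.142, 0.001, 2.429]
force: [-3.2, -1.4, 10.4]
width: 47.9
gripper_force: 62.7
```

Contact at z ≈ 27.7. I ease off, open and retreat.

Request:
carry_out(deltas=[0,0,0,0,0,-0.0015,1,0,0,0,0,0,0,0.4,0,0,0,0,0,0,0,0,0,0,0,0,0,-0.2,0,0,0,0,0,0,-0.6,0,0,0,0,0,0,-0.6,0,0,0,0,0,0,-0.6])

```text
clock: 24.15
eef_pos: [636.9, 224.2, 27.3]
tool_rot: [-3.141, -0.0, 2.429]
force: [0.4, -0.1, 0.2]
width: 68.3
gripper_force: 0.0
```

Request:
carry_out(deltas=[0,0,0,0,0,-0.005,-0.6,0,0,0,0,0,-0.01,-0.6,0,0,0,0,0,-0.02,-0.6,0,0,0,0,0,-0.03,-0.6,0,0,0,0,0,-0.03,-0.6,0,0,0,0,0,-0.03,-0.6,0,0,0,0,0,-0.03,-0.6,0,0,0,0,0,-0.03,-0.6,0,0,0,0,0,0,-0.6,0,0,0,0,0,0,-0.6])

```text
clock: 25.4
eef_pos: [636.7, 224.0, 212.7]
tool_rot: [-3.141, 0.0, 2.429]
force: [-0.8, 0.4, -0.4]
width: 68.4
gripper_force: 0.0
```

```bash
python3 - <<'E'
from h import *
st()
a=[]
for x,y in((360,150),(185,150)):
    im=ctrl.get_image("scene")[y:y+120,x:x+100,::-1];a.append(cv2.resize(im,None,fx=4,fy=4,interpolation=cv2.INTER_CUBIC))
cv2.imwrite("pics/end.png",np.hstack(a))
E
```

```text
clock25.4
eef_pos[636.671 223.991 212.7  ]
tool_rot[-3.141  0.     2.429]
qpos[-0.028  0.758 -0.655  1.447  0.489  1.102  0.086]
force[-0.813  0.381 -0.419]
torque[-0.063  0.004  0.036]
width68.441
gripper_force0.0
```

View pics/end.png

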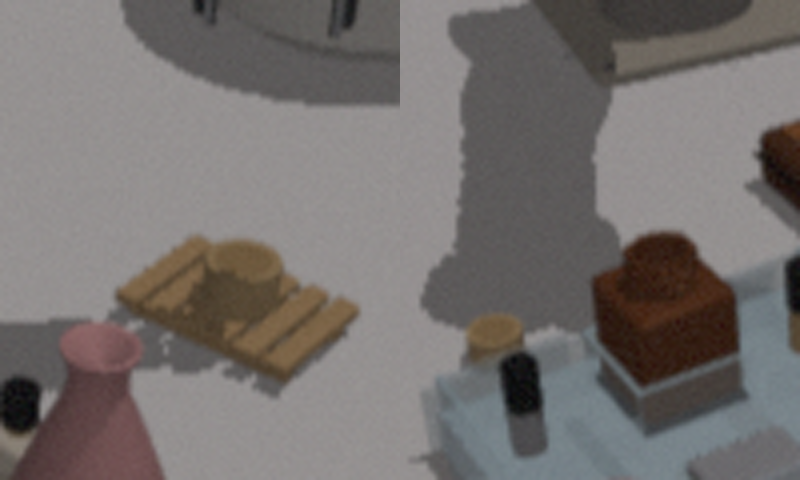

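The lid lies flat and upright in the middle of the rest at crop (243,280). The jar stands in its cup with its neck bare, and the gripper is clear.

```bash
python3 -c "
from cell import ctrl
print(ctrl.finish_job())"
```

```text
the job is handed in; nothing more can be done
None
```

I unscrewed the lid, lifted it off and laid it flat and right way up on the soap rest; the jar is still standing in its cup, and the job was handed in at about 25 s without a verdict being returned.

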